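Bottles in order of height on the barred stand

TASK

The bottle stand is closed by a bar lying in the two open-topped brackets at its ends. Lift the bar straight up and level out of both brackets and lay it flat, lengthwise, near the middle of the shallow trough behind the stand. Then stand the three reagent bottles upright and centred on the stand's three pads in order of height, the tallest next to the end with the black post and the shortest farthest from it; do not tip any bottle over on the way.

Things in the scene. Friction and masses are not known exactly. Their poses are not given: they have to be found in the camera images.
- bottle_tall: reagent bottle standing upright, 58 mm diameter, 120 mm high (the tallest, white with a blue cap); cylindrical body up to 110 mm, so grip round the body with the pads below that. Origin: centre of its underside, z up
- bottle_medium: reagent bottle standing upright, 52 mm diameter, 102 mm high (white with a red cap); cylindrical body up to 92 mm, so grip round the body with the pads below that. Origin: centre of its underside, z up
- bottle_short: reagent bottle standing upright, 48 mm diameter, 90 mm high (the shortest, brown with a black cap); cylindrical body up to 80 mm, so grip round the body with the pads below that. Origin: centre of its underside, z up
- bar: loose square steel bar, 16 x 278 x 16 mm, about 0.25 kg, lying in the stand's two brackets across the pads, its underside 42 mm above the desk. Origin: centre of its underside; y along its length, z up
- stand: fixed low aluminium stand, 80 x 352 mm, plate top 10 mm above the desk; y along its row, x across it towards the trough. Origin: its middle, at desk level. At y = +126 and -126 mm stands a grey U bracket, 38 mm across (x) and 8 mm thick, open at the top: slot 24 mm wide, slot floor 42 mm and prong tops 64 mm above the desk. The pads are on its centre line
- pad_1: one of three equal flat round black pads, 72 mm diameter, 3 mm thick, in a row along the stand at 80 mm pitch; which pad is at which place of the row changes. Origin: centre of its underside, on the stand's plate; the surface that takes a bottle is 3 mm above it
- pad_2: one of three equal flat round black pads, 72 mm diameter, 3 mm thick, in a row along the stand at 80 mm pitch; which pad is at which place of the row changes. Origin: centre of its underside, on the stand's plate; the surface that takes a bottle is 3 mm above it
- pad_3: one of three equal flat round black pads, 72 mm diameter, 3 mm thick, in a row along the stand at 80 mm pitch; which pad is at which place of the row changes. Origin: centre of its underside, on the stand's plate; the surface that takes a bottle is 3 mm above it
- end_post: black post, 25 mm diameter, 36 mm high, at one end of the stand beyond the bracket, 82 mm from the nearest pad's centre; it marks the end for the tallest bottle and may be at either end. The other end has only a flat black disc. Origin: centre of its underside, on the stand's plate
- trough: fixed grey shallow channel behind the stand and nearly parallel to it, 80 x 300 mm, open at both short ends; floor 4 mm above the desk, inside width 72 mm, long side walls reach 12 mm above the desk. Origin: centre of its underside; y along its length

How it is judged (in metres and radians):
On the way, in this order (a step that is already met when the one before it is completed fails the run):
1. the bar is lifted level, clear above both brackets, still over the stand (z of bar in the frame of stand above 0.067 m and horizontal distance between bar and stand below 0.045 m and angle between bar's own y axis and vertical between 1.4 and 1.74 rad), for 0.1 s.
2. the bar lies flat in the trough (horizontal distance between bar and trough below 0.03 m and z of bar in the frame of trough below 0.009 m and angle between the y axis of bar and the y axis of trough, either way round below 0.15 rad), for 0.2 s.
At the end, for the whole second after the job is handed in: The bar lies flat in the trough, within 30 mm of its middle and 0.15 rad of its length; each bottle stands upright (0.1 rad) within 12 mm of a pad's centre: 120 mm bottle next to the post, 102 mm in the middle, 90 mm farthest; all at rest (all of step 2 and linear speed of each of bar, bottle_tall, bottle_medium, bottle_short below 0.02 m/s and (horizontal distance between bottle_tall and pad_1 below 0.012 m or horizontal distance between bottle_tall and pad_2 below 0.012 m or horizontal distance between bottle_tall and pad_3 below 0.012 m) and horizontal distance between bottle_tall and end_post between 0.062 and 0.102 m and z of bottle_tall in the frame of stand between 0.008 and 0.019 m and angle between each of bottle_tall, bottle_medium, bottle_short's own z axis and vertical below 0.1 rad and (horizontal distance between bottle_medium and pad_1 below 0.012 m or horizontal distance between bottle_medium and pad_2 below 0.012 m or horizontal distance between bottle_medium and pad_3 below 0.012 m) and horizontal distance between bottle_medium and end_post between 0.142 and 0.182 m and z of bottle_medium in the frame of stand between 0.008 and 0.019 m and (horizontal distance between bottle_short and pad_1 below 0.012 m or horizontal distance between bottle_short and pad_2 below 0.012 m or horizontal distance between bottle_short and pad_3 below 0.012 m) and horizontal distance between bottle_short and end_post between 0.222 and 0.262 m and z of bottle_short in the frame of stand between 0.008 and 0.019 m); the robot touches nothing.
It fails at once if a bottle is tipped over (angle between any of bottle_tall, bottle_medium, bottle_short's own z axis and vertical above 0.7 rad).
It also fails if it takes over 104 s, if anything falls off the work surface, if the arm or the gripper's body presses on something with over 40 N, if the wrist force passes 120 N, or if a joint passes its speed limit or range.

ROBOT

A 7-joint arm with a two-finger parallel gripper is mounted at the origin on the work surface; the furniture and walls round the work are solid. World frame = base frame: x ahead of the robot, y to its left, z up, the work surface at z = 0. Lengths are in mm, angles in rad, forces in N, time in s.
With the tool pointing down it reaches from about 400 to 925 mm from the base axis. Payload 4.1 kg.
Tool frame: the origin (TCP) lies on the centre line of the jaws, within the pads' length; the fingertips stand 19 mm ahead of it and the grasp point (between the pads) is the TCP; z points along the fingers, y is the line along which they close (so a half turn about z gives the same grasp; the last joint's range is limited). The gripper opens to 85 mm and grips with 20 to 120 N. Pads are 22 mm wide; open, the fingers measure 114 mm over their backs; the gripper's body (76 mm by 85 mm) begins 54 mm behind the grasp point. The pads swing forward as they close: fully open they stand 13 mm farther back than shut.
Start: joints at [1.008, 0.398, 0.045, 1.537, -0.019, 1.207, -0.051], TCP at [290.817, -581.349, 250.347] pointing down, gripper open.
Joint ranges: [-2.82, 2.82], [-0.49, 2.23], [-1.37, 1.46], [0, 2.46], [-1.36, 4.5], [0.23, 2], [-2.94, 2.94]. Speed limits (rad/s): [2.57, 2.57, 3.14, 3.14, 3.14, 3.14, 3.14].

INTERFACE

Orientations are given as a unit quaternion [x, y, z, w].
In Python, from station import telemetry, vision, finish_job, spotter gives the robot as it stands.
- The arm moves only by the shell command python3 -m crank 'ROWS' [FORCE]. ROWS is a JSON object of lists of equal length, an entry for each row: "offset": the shift along the world's x, y, z in m, a list of three; "twist": the turn about the world's z in degrees; "claw": the finger opening in m, from 0 to 0.0854. A call has 1 to 5 rows; each row shifts and turns the commanded pose from where the row before left it; what a row does not reach is not made up. A row lasts 1/12 s, in which the tool goes at most 41.7 mm and 7.16 degrees, less where a joint would pass 70% of its speed; a pose out of reach is approached as far as the arm can. A call with a gripper value outside its range is refused whole. The fingers move at their own pace and stop on an object; FORCE is the grip in N (left out, the last holds). Time passes only in rows, so rows that do not move let the fingers close. It gives the time, the measured TCP pose, the force, the opening and the grip force at its end, in the units of the state.
- telemetry.observe(): the state, without advancing time (a new reading comes with each control period).
- vision.get_image(name): name is "scene" or "top"; returns a dict with "pixels" (400x640x3 uint8, red, green, blue), "depth" (400x640 float32, mm along the optical axis (not along the pixel's ray), 0 where there is no reading), "vertical_fov" (degrees; the focal length in pixels is half the picture's height over the tangent of half this angle, whatever the lens; pixels are square), "cx", "cy" (the principal point, pixels), "xyz" and "attitude" of the camera in the world. Camera axes: x right, y down, z forward; pixel columns grow to the right and rows downward; lengths in mm; the calibration is good to about 2 mm. A picture is of the moment at which its call begins.
- finish_job(): hands the job in; it is judged then, once.
Trained networks look in a picture, given as the dict that the camera call returned (one of the last four; its "shot" number tells which), for a name from the list of things; names that differ only in an ending like _2 or _b are one class to them, and where a whole thing is asked for, a point or a joint stands for the part that bears it (a point fixed in the world has none). Each returns a list of dicts, best first, with "conf" (0 to 1); they miss things now and then, are a little off and sometimes report something else, mostly with a low value. They report only what shows in the picture. A call takes as long as a camera call.
- spotter.silhouettes(picture, label): "region" (400x640 bool, what is visible of it) and "bbox" ([left, top, right, bottom] in pixels, round what is visible of it).
- spotter.place_of(picture, label): "location" ([column, row] in pixels: a listed point, or the origin of a listed thing).
The state is a dict: "clock": time; "joints": joint angles; "joint_vel": joint speeds; "joint_torque": joint torques, N m; "ee_pos": TCP position; "ee_rot": TCP orientation; "ft_force": force on the tool from outside, world axes, zero at the start; "wrist_torque": the same for the moment, N m; "grip_width": finger opening in mm; "finger_force": force on a finger pad.
Only numpy, scipy, OpenCV 4.12 (cv2) and the standard library are available. Lean on these libraries where they do the work, as an engineer would, in place of code of your own. Each camera call takes 0.05 s, during which the arm holds its last target. There are 200 camera calls.

## Working session

There is one attempt and no reset: what is moved stays moved. The work goes in short steps, Python scripts to look and compute and a shell command to move; the robot and the scene stay as the last step left them, time stands still between calls to the robot, and variables do not carry over. Pictures are saved under pics/ and viewed, at most 14 in all, crops included, and the job is handed in when it is done.

```bash
ls; mkdir -p pics
cat > h.py <<'E'
import numpy as np, cv2
from scipy.spatial.transform import Rotation as R
from station import telemetry, vision, finish_job, spotter
def cloud(p):
    d=p['depth'].astype(float); f=200/np.tan(np.radians(p['vertical_fov'])/2)
    v,u=np.mgrid[:400,:640]
    c=np.stack([(u-p['cx'])/f*d,(v-p['cy'])/f*d,d],-1)
    w=c@R.from_quat(p['attitude']).as_matrix().T+np.array(p['xyz'])
    w[d<=0]=np.nan
    return w
def save(p,n): cv2.imwrite('pics/'+n+'.png',cv2.cvtColor(p['pixels'],cv2.COLOR_RGB2BGR))
E
python3 - <<'E'
from h import *
print(telemetry.observe())
for n in('top','scene'):
    p=vision.get_image(n); save(p,n+'0'); w=cloud(p)
    print(n,p['xyz'],p['attitude'],p['vertical_fov'])
    for l in ['bottle_tall','bottle_medium','bottle_short','bar','stand','pad_1','end_post','trough']:
        for s in spotter.silhouettes(p,l)[:3]:
            q=w[s['region']]; q=q[~np.isnan(q[:,0])]
            if len(q): print(l,round(s['conf'],2),s['bbox'],len(q),np.median(q,0).round(),np.percentile(q,2,axis=0).round(),np.percentile(q,98,axis=0).round())
E
```

```text
pics
{'clock': 0.0, 'joints': array([ 1.00800224,  0.39921233,  0.04505213,  1.53787155, -0.01866441,
        1.20688437, -0.05066775]), 'joint_vel': array([-0.00116193,  0.00133395, -0.00064369,  0.00158149,  0.00130642,
       -0.00097611, -0.00077318]), 'joint_torque': array([-3.51548997e-04, -4.75115240e+01,  1.36483088e+00, -2.54220772e+01,
        1.17030673e-02,  9.43723455e-03, -1.00179960e-05]), 'ee_pos': array([ 290.51354457, -580.8075411 ,  249.25441802]), 'ee_rot': array([ 9.73215566e-01,  2.29892382e-01, -3.09582465e-04, -9.27174283e-04]), 'ft_force': array([-0.87430388,  0.86395459, -0.33104385]), 'wrist_torque': array([ 0.02303461, -0.04434551, -0.01718438]), 'finger_force': 0.0, 'grip_width': 85.34724880259571}
top [ 332.08824172  -12.05449795 1201.88941339] [-0.70124614  0.70911673 -0.0475738   0.05607187] 42.78407019474637
bottle_tall 0.93 [375.8, 211.4, 407.1, 241.4] 691 [ 449. -158.   99.] [ 427. -190.    0.] [ 478. -137.  124.]
bottle_medium 0.73 [188.4, 243.0, 222.5, 268.8] 628 [394. 250.  83.] [371. 234.  -1.] [425. 284. 105.]
bottle_short 0.59 [408.4, 188.3, 4
[... 1340 characters left out ...]
. -46.  43.] [518. 213.  59.]
stand 0.69 [273.7, 166.5, 349.3, 256.8] 1206 [444. -33.  10.] [406. -84.   3.] [517. 253.  58.]
stand 0.68 [298.2, 216.7, 312.2, 232.8] 223 [444.  21.  13.] [428. -12.   9.] [473.  52.  15.]
pad_1 0.75 [284.6, 183.0, 303.0, 200.5] 140 [496. 164.  13.] [482. 134.  10.] [513. 195.  15.]
pad_1 0.72 [288.9, 198.7, 310.6, 215.7] 273 [470.  87.  13.] [448.  35.  10.] [494. 126.  47.]
pad_1 0.59 [299.7, 215.6, 313.6, 233.3] 185 [445.  22.  13.] [429.  -7.  12.] [469.  45.  15.]
end_post 0.65 [320.9, 225.5, 333.5, 252.1] 178 [438. -74.  40.] [430. -80.  13.] [451. -59.  47.]
trough 0.78 [305.4, 178.2, 380.6, 239.4] 1690 [571.  69.   4.] [500. -50.   2.] [631. 197.  12.]
```

View pics/top0.png

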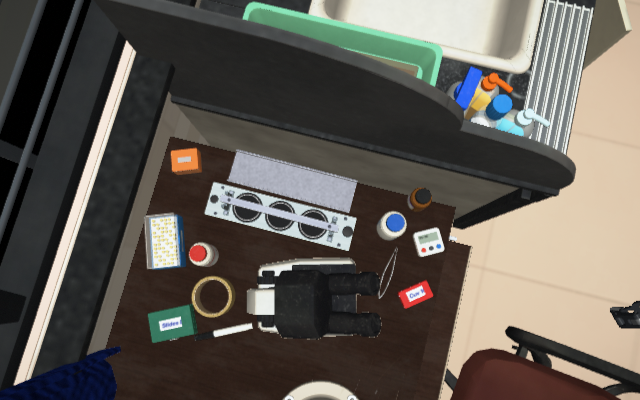

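View pics/scene0.png

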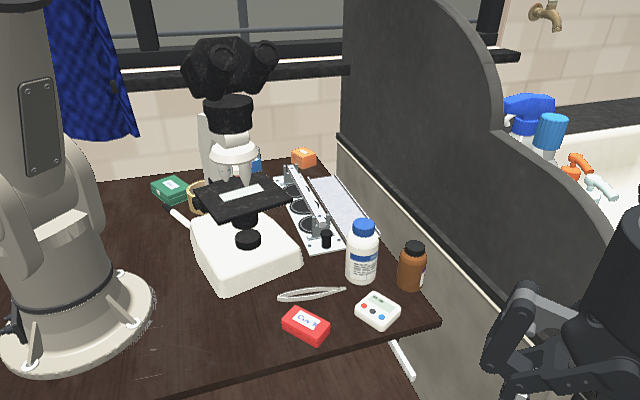

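```bash
cat > m.py <<'E'
from h import *
from scipy.optimize import least_squares
p=vision.get_image('top'); w=cloud(p)
def reg(l,zl,zh,i=0):
    s=spotter.silhouettes(p,l)[i]; q=w[s['region']]; q=q[~np.isnan(q[:,0])]
    return q[(q[:,2]>zl)&(q[:,2]<zh)]
def rect(l,zl,zh):
    q=reg(l,zl,zh); r=cv2.minAreaRect(q[:,:2].astype(np.float32)); 
    c=q[:,:2].mean(0); d=np.linalg.svd(q[:,:2]-c)[2][0]
    print(l,'rect',np.round(r[0],1),np.round(r[1],1),round(r[2],1),'mean',c.round(1),'dir deg',round(np.degrees(np.arctan2(d[1],d[0])),1))
rect('bar',52,66); rect('stand',-5,70); rect('trough',-5,20); rect('trough',9,20)
for l,h in (('bottle_tall',120),('bottle_medium',102),('bottle_short',90),('end_post',46)):
    q=reg(l,h-6,h+8); c,r=cv2.minEnclosingCircle(q[:,:2].astype(np.float32)); print(l,len(q),'top',q.mean(0).round(1),'circ',np.round(c,1),round(r,1))
for s in spotter.place_of(p,'pad_1')[:4]:
    u,v=np.round(s['location']).astype(int); print('pad',s['conf'],w[v,u].round(1))
for l in('stand','trough','bar','end_post','bottle_tall','bottle_medium','bottle_short'):
    for s in spotter.place_of(p,l)[:1]:
        u,v=s['location']; f=200/np.tan(np.radians(p['vertical_fov'])/2)
        d=R.from_quat(p['attitude']).apply([(u-p['cx'])/f,(v-p['cy'])/f,1]); z={'bar':42,'end_post':10}.get(l,0)
        print(l,round(s['conf'],2),(np.array(p['xyz'])+d*(z-p['xyz'][2])/d[2]).round(1))
E
python3 m.py
```

```text
bar rect [486.4  88.6] [274.1  16.1] 74.6 mean [484.3  82.8] dir deg -105.4
stand rect [487.1  89.4] [354.   82.6] 75.1 mean [484.   87.4] dir deg 75.4
trough rect [570.8  61.9] [302.1  81.5] 74.4 mean [570.5  60.5] dir deg -105.6
trough rect [569.9  60.2] [297.1  80.8] 74.4 mean [571.3  62.6] dir deg -105.4
bottle_tall 258 top [ 454.8 -165.   121. ] circ [ 454.9 -164.9] 19.5
bottle_medium 223 top [395.6 259.8 102.2] circ [395.1 260.6] 18.5
bottle_short 191 top [ 516.5 -232.3   90.2] circ [ 516.3 -233.1] 17.7
end_post 77 top [444.4 -66.8  46.3] circ [444.4 -66.8] 11.0
pad 0.96 [484.5  85.7  56.9]
pad 0.95 [463.1   8.9  57.2]
pad 0.85 [501.2 156.1  57.9]
stand 0.86 [491.9  95.4   0. ]
trough 0.92 [573.   59.9   0. ]
bar 0.86 [493.7  90.9  42. ]
end_post 0.45 [445.2 -68.2  10. ]
bottle_tall 0.79 [ 452.4 -166.6    0. ]
bottle_medium 0.89 [392.8 259.8   0. ]
bottle_short 0.78 [ 521.8 -232.2    0. ]
```

The pictures show the row of three pads at about (247,208), (280,216) and (312,224) under the bar, and the post at (349,231). The trough lies above it at about (293,180). The tall bottle is at (391,226), the short one at (420,198) and the medium one at (203,254). A tall microscope stands between the base and the stand, and a partition stands behind. Next I'll measure those obstacles.

Run:
```python
from h import *
g={}
for n in('top','scene'):
    w=cloud(vision.get_image(n)).reshape(-1,3); w=w[~np.isnan(w[:,0])]
    for x,y,z in w:
        k=(int(x//50),int(y//50))
        if -2<=k[0]<=15 and -14<=k[1]<=10 and z<700: g.setdefault(k,[]).append(z)
print('rows x(50mm) cols y',[50*j for j in range(-13,10)])
for i in range(1,16): print(f'{50*i:4d}',' '.join(f'{np.percentile(g[(i,j)],97):4.0f}' if (i,j) in g else '   .' for j in range(-13,10)))
```

```text
rows x(50mm) cols y [-650, -600, -550, -500, -450, -400, -350, -300, -250, -200, -150, -100, -50, 0, 50, 100, 150, 200, 250, 300, 350, 400, 450]
  50 -199 -196 -193 -193 -192 -204  -91  -80    2    3  476  444  298   93   20    4    4    3    4    4    4  414    4
 100  -27  -41 -207 -205 -206 -239  -80  -80    3    3    3    4   14   14    4    4    4    4    4    4    4  435    4
 150  -31  -34  -46  -60    .    .  -80  -80    3    3    4    4    4    4    4    4    4    4    4    4  505  443  279
 200 -730 -729  345  -65    .    .  -80    1    3    3    2  401  390  390  362  104   17   17   32   35  268  280  280
 250 -730  404  404    .    .  -85  -79   19   23   22    9  414  402  413  393  273   44   49   49   35  274  280  371
 300 -730 -729 -729    .    .  -80  -81   18   24   21   11  414  403  413  394  274   47   51   50    5  279  280  385
 350 -731 -731 -727    .    .  -80  -81   16   17    9    4  157  158  373  152  102    5  101  105   82  280  281  322
 400 -731 -730    .    .    .  -81    1   19   20  121   98   47   60   16   12    5    5   87  104   82  280  282  323
 450 -729 -730 -730 -733    .    .    3   38   78  123  110   25   62   61   61   60   53   41   11  276  281  319  323
 500 -729 -730  176  234   60    .    3   75   93    4    4    9   13   14   17   60   61   64   14  279  280  321  355
 550 -733    .  211  252  270  279  282  274   59    .    5   15   14   12    9   11   13   14   40  280  280  323  445
 600    .   75   74   66  265  322  327  338  386  417  433  427   60   17   14   15   12    5   43  280  282  323  448
 650    .   74   75   72  265  252  328  338    .  428  448  458  468  474  472   63    .    5  278  281  319  324  448
 700   61   75   75   74   65  255  256  336    .    .    .    .    .  479  481  481  483  483  472  281  321  447  448
 750   75   75   74   73   65    .   65  136  132    .    .    .    .    .    .    .    .  485  485  467  323  447    .
```

```bash
python3 -m crank '{"offset":[[0.018,0.036,0.008],[0.018,0.036,0.008],[0.018,0.036,0.008],[0.018,0.036,0.008],[0.018,0.036,0.008]],"twist":[4.8,4.8,4.8,4.8,4.8],"claw":[0.085,0.085,0.085,0.085,0.085]}' 40
python3 -m crank '{"offset":[[0.018,0.036,0.008],[0.018,0.036,0.008],[0.018,0.036,0.008],[0.018,0.036,0.008],[0.018,0.036,0.008]],"twist":[4.8,4.8,4.8,4.8,4.8],"claw":[0.085,0.085,0.085,0.085,0.085]}'
cat > s.py <<'E'
from h import *
o=telemetry.observe(); print(round(o['clock'],2),'tcp',o['ee_pos'].round(1),'yaw of y',round(np.degrees(np.arctan2(*R.from_quat(o['ee_rot']).as_matrix()[[1,0],1])),2),'tilt',R.from_quat(o['ee_rot']).as_matrix()[:,2].round(3),'q',o['joints'].round(3),'F',o['ft_force'].round(1),'grip',round(o['grip_width'],1),round(o['finger_force'],1))
E
python3 s.py; python3 -c "
from h import *
p=vision.get_image('scene');save(p,'scene1')"
```

```text
clock: 2.27
ee_pos: [381.3, -399.6, 290.9]
ee_rot: [0.903, 0.429, 0.0, 0.0]
ft_force: [1.3, -0.0, -0.3]
grip_width: 84.8
finger_force: 0.0
clock: 2.68
ee_pos: [471.3, -219.5, 331.1]
ee_rot: [0.794, 0.607, 0.0, 0.001]
ft_force: [0.6, -0.8, -0.4]
grip_width: 85.1
finger_force: 0.0
2.68 tcp [ 471.3 -219.5  331.1] yaw of y -15.2 tilt [ 0.001 -0.001 -1.   ] q [ 0.621  0.119 -0.295  1.721  0.036  1.306  0.053] F [ 0.6 -0.8 -0.4] grip 85.1 0.0
```

View pics/scene1.png

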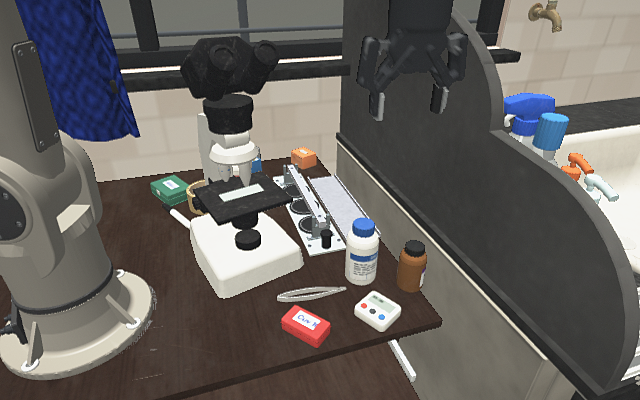

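```bash
python3 -m crank '{"offset":[[0.004,0.038,0],[0.004,0.038,0],[0.004,0.038,0],[0.004,0.038,0],[0,0.038,0]],"twist":[0,0,0,0,0],"claw":[0.085,0.085,0.085,0.085,0.085]}'
python3 -m crank '{"offset":[[0,0.040,0],[0,0.040,0],[0,0.038,0],[0,0,0]],"twist":[0,0,0,0],"claw":[0.06,0.06,0.06,0.06]}'
python3 s.py; python3 -c "
from h import *
p=vision.get_image('scene');save(p,'scene2')"
```

```text
clock: 3.15
ee_pos: [487.1, -29.7, 330.5]
ee_rot: [0.796, 0.606, 0.0, 0.0]
ft_force: [0.7, -0.2, -0.6]
grip_width: 84.9
finger_force: 0.0
clock: 3.48
ee_pos: [485.7, 96.1, 331.1]
ee_rot: [0.792, 0.611, 0.002, -0.002]
ft_force: [0.0, 0.2, -0.2]
grip_width: 59.9
finger_force: 0.0
3.48 tcp [485.7  96.1 331.1] yaw of y -14.67 tilt [ 0.001  0.005 -1.   ] q [ 0.263  0.085 -0.577  1.767  0.043  1.3   -0.58 ] F [ 0.   0.2 -0.2] grip 59.9 0.0
```

View pics/scene2.png

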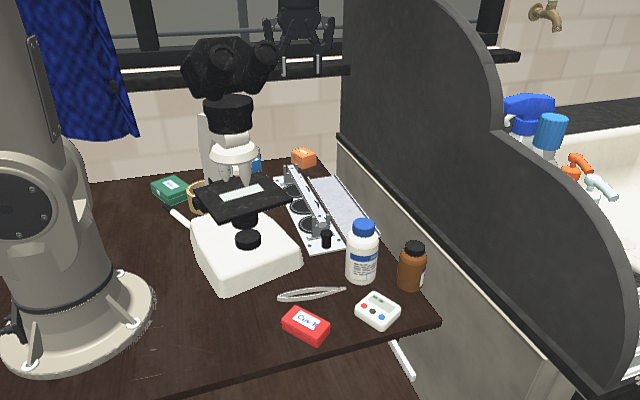

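```bash
python3 -m crank '{"offset":[[0,-0.007,-0.040],[0,0,-0.040],[0,0,-0.040],[0,0,-0.040],[0,0,-0.040]],"twist":[0,0,0,0,0],"claw":[0.06,0.06,0.06,0.06,0.06]}'
python3 -m crank '{"offset":[[0,0,-0.010],[0,0,0]],"twist":[0,0],"claw":[0.06,0.06]}'
python3 s.py
python3 - <<'E'
from h import *
p=vision.get_image('top'); w=cloud(p)
m=(w[...,0]>200)&(w[...,0]<420)&(w[...,1]>-60)&(w[...,1]<150)&(w[...,2]>425)
print('arm over scope',m.sum(),w[m].min(0).round() if m.any() else '',np.percentile(w[m][:,2],5) if m.any() else '')
save(p,'top1')
E
```

```text
clock: 3.95
ee_pos: [487.0, 77.8, 128.8]
ee_rot: [0.796, 0.605, 0.0, 0.001]
ft_force: [0.5, -0.6, 0.6]
grip_width: 59.8
finger_force: 0.0
clock: 4.12
ee_pos: [484.6, 77.9, 117.7]
ee_rot: [0.796, 0.605, -0.003, -0.002]
ft_force: [0.8, 0.3, 0.4]
grip_width: 59.9
finger_force: 0.0
4.12 tcp [484.6  77.9 117.7] yaw of y -15.5 tilt [-0.007 -0.001 -1.   ] q [ 0.217  0.308 -0.54   2.032  0.206  0.861 -0.709] F [0.8 0.3 0.4] grip 59.9 0.0
arm over scope 13724 [223. -60. 502.] 560.4875805144619
```

View pics/top1.png

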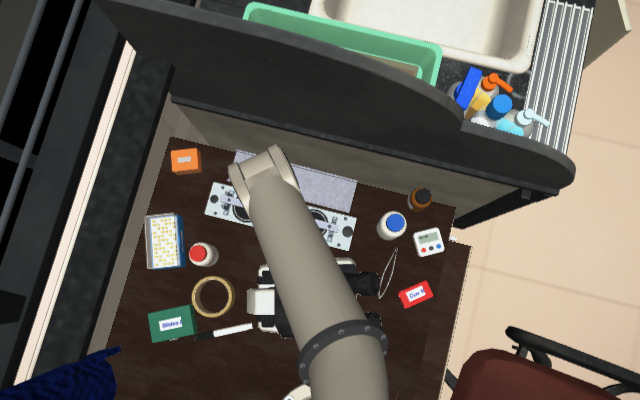

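The top view shows the forearm crossing over the microscope, from about (340,380) to the wrist at (265,175). Before going lower I'll check the clearance.

Run:
```python
from h import *
w=cloud(vision.get_image('top'))
q=w[(w[...,0]>60)&(w[...,0]<560)&(w[...,1]>-200)&(w[...,1]<220)&(w[...,2]>440)]
for x in range(60,560,40):
    s=q[(q[:,0]>x)&(q[:,0]<x+10)]
    if len(s): i=s[:,2].argmax(); print(x,'top z',s[i,2].round(),'at y',s[i,1].round(),'y span',s[:,1].min().round(),s[:,1].max().round(),'edge z',s[:,2].min().round())
im=cv2.cvtColor(cv2.imread('pics/top0.png'),cv2.COLOR_BGR2RGB)
w=cloud(vision.get_image('scene')); q=w[(w[...,0]>190)&(w[...,0]<420)&(w[...,1]>-120)&(w[...,1]<130)&(w[...,2]>140)]
for x in range(190,420,20):
    s=q[(q[:,0]>x)&(q[:,0]<x+20)]
    if len(s): h=s[s[:,2]>330]; print(x,'scope max',s[:,2].max().round(), 'high part y',(h[:,1].min().round(),h[:,1].max().round()) if len(h) else '')
```

```text
220 top z 735.0 at y -61.0 y span -72.0 12.0 edge z 650.0
260 top z 712.0 at y -39.0 y span -77.0 20.0 edge z 638.0
300 top z 674.0 at y -29.0 y span -53.0 38.0 edge z 603.0
340 top z 637.0 at y -7.0 y span -33.0 57.0 edge z 570.0
380 top z 598.0 at y 16.0 y span -14.0 76.0 edge z 526.0
420 top z 559.0 at y 31.0 y span 4.0 96.0 edge z 495.0
460 top z 521.0 at y 53.0 y span 23.0 121.0 edge z 462.0
500 top z 496.0 at y 43.0 y span 35.0 132.0 edge z 447.0
210 scope max 156.0 high part y 
230 scope max 412.0 high part y (np.float64(-95.0), np.float64(54.0))
250 scope max 416.0 high part y (np.float64(-101.0), np.float64(54.0))
270 scope max 415.0 high part y (np.float64(-100.0), np.float64(11.0))
290 scope max 412.0 high part y (np.float64(-95.0), np.float64(12.0))
310 scope max 417.0 high part y (np.float64(-101.0), np.float64(13.0))
330 scope max 416.0 high part y (np.float64(-100.0), np.float64(2.0))
350 scope max 157.0 high part y 
390 scope max 453.0 high part y (np.float64(82.0), np.float64(83.0))
410 scope max 455.0 high part y (np.float64(36.0), np.float64(90.0))
```

```bash
python3 -m crank '{"offset":[[0.001,0.011,-0.015],[0,0,-0.020],[0,0,-0.018],[0,0,0],[0,0,0]],"twist":[0,0,0,0,0],"claw":[0.06,0.06,0.06,0.06,0.06]}' 60
python3 s.py
```

```text
clock: 4.68
ee_pos: [489.0, 90.8, 68.9]
ee_rot: [0.796, 0.606, 0.001, 0.001]
ft_force: [0.6, 0.5, 0.4]
grip_width: 59.9
finger_force: 0.0
4.68 tcp [489.   90.8  68.9] yaw of y -15.44 tilt [ 0.002  0.    -1.   ] q [ 0.163  0.391 -0.515  2.059  0.278  0.756 -0.793] F [0.6 0.5 0.4] grip 59.9 0.0
```

```bash
python3 -m crank '{"offset":[[-0.001,-0.001,-0.004],[0,0,0],[0,0,0]],"twist":[0,0,0],"claw":[0.06,0.06,0.06]}' 60
python3 -m crank '{"offset":[[0,0,0],[0,0,0],[0,0,0],[0,0,0],[0,0,0]],"twist":[0,0,0,0,0],"claw":[0.03,0.01,0.005,0.005,0.005]}' 60
python3 -m crank '{"offset":[[0,0,0],[0,0,0],[0,0,0]],"twist":[0,0,0],"claw":[0.005,0.005,0.005]}' 60
python3 s.py
```

```text
clock: 4.93
ee_pos: [487.6, 89.6, 64.5]
ee_rot: [0.796, 0.606, 0.001, 0.001]
ft_force: [-1.6, -0.2, 0.6]
grip_width: 60.2
finger_force: 0.0
clock: 5.35
ee_pos: [487.0, 89.7, 63.7]
ee_rot: [0.796, 0.606, 0.0, 0.0]
ft_force: [-0.2, 0.0, 3.8]
grip_width: 14.3
finger_force: 61.0
clock: 5.6
ee_pos: [487.0, 89.7, 63.7]
ee_rot: [0.796, 0.606, 0.0, 0.0]
ft_force: [-1.6, -0.9, 5.6]
grip_width: 14.3
finger_force: 61.1
5.6 tcp [487.   89.7  63.7] yaw of y -15.43 tilt [ 0. -0. -1.] q [ 0.162  0.397 -0.512  2.065  0.283  0.746 -0.797] F [-1.6 -0.9  5.6] grip 14.3 61.1
```

```bash
python3 -m crank '{"offset":[[0,0,0.008],[0,0,0.012],[0,0,0.012],[0,0,0.012],[0,0,0.006]],"twist":[0,0,0,0,0],"claw":[0.005,0.005,0.005,0.005,0.005]}' 60
python3 -m crank '{"offset":[[0,0,0],[0,0,0],[0,0,0]],"twist":[0,0,0],"claw":[0.005,0.005,0.005]}' 60
python3 s.py
python3 - <<'E'
from h import *
for n in('scene','top'):
    p=vision.get_image(n); w=cloud(p); 
    for s in spotter.silhouettes(p,'bar')[:1]:
        q=w[s['region']]; q=q[~np.isnan(q[:,0])]
        u=np.array([.2588,.9659]); t=(q[:,:2]-[487,89.7])@u
        for a in range(-150,150,30):
            k=(t>a)&(t<a+30)
            if k.sum()>3: print(n,round(s['conf'],2),a,k.sum(),np.percentile(q[k][:,2],[10,50,90]).round())
        print(t.min(),t.max())
    save(p,n+'3')
E
```

```text
clock: 6.02
ee_pos: [487.9, 90.0, 115.6]
ee_rot: [0.796, 0.606, 0.001, 0.001]
ft_force: [-0.5, -0.8, -1.9]
grip_width: 14.0
finger_force: 60.3
clock: 6.27
ee_pos: [486.4, 89.5, 113.1]
ee_rot: [0.796, 0.606, -0.0, -0.0]
ft_force: [0.1, 0.1, -2.5]
grip_width: 14.1
finger_force: 60.3
6.27 tcp [486.4  89.5 113.1] yaw of y -15.43 tilt [-0. -0. -1.] q [ 0.196  0.319 -0.544  2.032  0.218  0.847 -0.74 ] F [ 0.1  0.1 -2.5] grip 14.1 60.3
scene 0.86 -150 113 [ 94. 104. 108.]
scene 0.86 -120 78 [ 98. 107. 108.]
scene 0.86 -90 74 [ 97. 107. 108.]
scene 0.86 -60 68 [ 97. 107. 108.]
scene 0.86 -30 71 [ 98. 107. 109.]
scene 0.86 0 32 [  4. 107. 108.]
scene 0.86 30 9 [ 3.  9. 10.]
scene 0.86 60 6 [ 8. 12. 14.]
scene 0.86 90 18 [ 11. 107. 107.]
scene 0.86 120 18 [  4. 107. 107.]
-143.654933380973 211.22516541826445
top 0.7 -150 57 [105. 107. 110.]
top 0.7 -120 92 [105. 107. 110.]
top 0.7 -90 52 [105. 107. 110.]
top 0.7 90 42 [105. 108. 110.]
top 0.7 120 35 [105. 108. 110.]
-138.81270638946557 134.3548123306982
```

Run:
```python
from h import *
n=np.array([.966,-.259]);u=np.array([.259,.966])
ws=[cloud(vision.get_image(k)) for k in('top','scene')]
w=np.concatenate([x.reshape(-1,3) for x in ws]); w=w[~np.isnan(w[:,0])]
a=(w[:,:2]-[487,89])@n; t=(w[:,:2]-[487,89])@u
for lo in range(-200,200,50):
    print(lo,[ (z, np.percentile(a[k],2).round() if k.sum()>5 else None) for z in (60,150,250,350,420) for k in [(t>lo)&(t<lo+50)&(abs(w[:,2]-z)<25)&(a>100)&(a<300)]])
k=(w[:,2]>120)&(abs(t)<80)&(a>0)&(a<120)
for z in range(120,600,40):
    j=k&(w[:,2]>z)&(w[:,2]<=z+40)
    if j.sum()>5: print('arm z',z,'a max',a[j].max().round(),'t',t[j].min().round(),t[j].max().round())
```

```text
-200 [(60, np.float64(191.0)), (150, np.float64(202.0)), (250, np.float64(202.0)), (350, np.float64(203.0)), (420, np.float64(203.0))]
-150 [(60, np.float64(191.0)), (150, np.float64(202.0)), (250, np.float64(202.0)), (350, np.float64(202.0)), (420, np.float64(203.0))]
-100 [(60, np.float64(191.0)), (150, np.float64(202.0)), (250, np.float64(202.0)), (350, np.float64(202.0)), (420, np.float64(203.0))]
-50 [(60, np.float64(191.0)), (150, np.float64(202.0)), (250, np.float64(202.0)), (350, np.float64(202.0)), (420, np.float64(203.0))]
0 [(60, np.float64(191.0)), (150, np.float64(202.0)), (250, np.float64(202.0)), (350, np.float64(203.0)), (420, np.float64(203.0))]
50 [(60, np.float64(191.0)), (150, np.float64(202.0)), (250, np.float64(202.0)), (350, np.float64(203.0)), (420, np.float64(203.0))]
100 [(60, np.float64(191.0)), (150, np.float64(202.0)), (250, np.float64(202.0)), (350, np.float64(203.0)), (420, np.float64(203.0))]
150 [(60, np.float64(191.0)), (150, np.float64(202.0)), (250, np.float64(202.0)), (350, np.float64(203.0)), (420, np.float64(203.0))]
arm z 120 a max 45.0 t -18.0 11.0
arm z 160 a max 61.0 t -22.0 11.0
arm z 200 a max 39.0 t -40.0 -8.0
arm z 240 a max 33.0 t -40.0 -9.0
arm z 280 a max 34.0 t -39.0 -10.0
arm z 320 a max 30.0 t -37.0 -15.0
arm z 360 a max 44.0 t -50.0 -0.0
arm z 400 a max 55.0 t -57.0 -3.0
arm z 440 a max 56.0 t -56.0 56.0
arm z 480 a max 32.0 t -52.0 2.0
```

```bash
python3 -m crank '{"offset":[[0.020,-0.006,0],[0.022,-0.007,0],[0.022,-0.007,0],[0.020,-0.007,0],[0,0,0]],"twist":[0,0,0,0,0],"claw":[0.005,0.005,0.005,0.005,0.005]}' 60
python3 -m crank '{"offset":[[0,0,-0.020],[0,0,-0.020],[0,0,-0.020],[0,0,0],[0,0,0]],"twist":[0,0,0,0,0],"claw":[0.005,0.005,0.005,0.005,0.005]}' 60
python3 s.py
```

```text
clock: 6.98
ee_pos: [575.1, 60.4, 113.4]
ee_rot: [0.797, 0.604, 0.002, 0.001]
ft_force: [0.3, -1.0, -1.7]
grip_width: 14.2
finger_force: 60.3
clock: 7.4
ee_pos: [569.5, 62.7, 52.4]
ee_rot: [0.795, 0.606, -0.001, -0.001]
ft_force: [-0.7, -0.5, -1.3]
grip_width: 14.4
finger_force: 60.3
7.4 tcp [569.5  62.7  52.4] yaw of y -15.4 tilt [-0.003 -0.    -1.   ] q [ 0.185  0.525 -0.471  1.887  0.32   0.807 -0.725] F [-0.7 -0.5 -1.3] grip 14.4 60.3
```

```bash
python3 -m crank '{"offset":[[0.001,0,-0.010],[0,0,-0.009],[0,0,-0.004],[0,0,0],[0,0,0]],"twist":[0,0,0,0,0],"claw":[0.005,0.005,0.005,0.005,0.005]}' 60
python3 s.py
```

```text
clock: 7.82
ee_pos: [571.7, 62.6, 30.3]
ee_rot: [0.796, 0.606, -0.0, -0.0]
ft_force: [-0.9, -0.7, -2.1]
grip_width: 14.4
finger_force: 60.4
7.82 tcp [571.7  62.6  30.3] yaw of y -15.42 tilt [-0. -0. -1.] q [ 0.172  0.558 -0.456  1.894  0.343  0.766 -0.743] F [-0.9 -0.7 -2.1] grip 14.4 60.4
```

```bash
python3 -m crank '{"offset":[[0,0,-0.002],[0,0,-0.001],[0,0,0]],"twist":[0,0,0],"claw":[0.005,0.005,0.005]}' 
python3 -m crank '{"offset":[[0,0,-0.001],[0,0,0],[0,0,0]],"twist":[0,0,0],"claw":[0.005,0.005,0.005]}'
```

```text
clock: 8.07
ee_pos: [571.9, 62.6, 27.4]
ee_rot: [0.796, 0.606, 0.0, 0.0]
ft_force: [0.9, 0.4, -2.1]
grip_width: 14.3
finger_force: 60.4
clock: 8.32
ee_pos: [571.8, 62.7, 26.4]
ee_rot: [0.796, 0.606, 0.0, 0.0]
ft_force: [0.4, -0.5, -1.5]
grip_width: 14.0
finger_force: 60.4
```

```bash
python3 -m crank '{"offset":[[0,0,-0.001],[0,0,0],[0,0,0]],"twist":[0,0,0],"claw":[0.005,0.005,0.005]}' 
python3 -m crank '{"offset":[[0,0,0],[0,0,0],[0,0,0],[0,0,0],[0,0,0]],"twist":[0,0,0,0,0],"claw":[0.018,0.024,0.030,0.034,0.034]}'
python3 -m crank '{"offset":[[0,0,0],[0,0,0.010],[0,0,0.030],[0,0,0.040],[0,0,0.040]],"twist":[0,0,0,0,0],"claw":[0.034,0.034,0.034,0.034,0.034]}'
python3 -m crank '{"offset":[[0,0,0.040],[0,0,0.040],[0,0,0.040],[0,0,0.040],[0,0,0]],"twist":[0,0,0,0,0],"claw":[0.034,0.034,0.085,0.085,0.085]}'
python3 s.py
python3 - <<'E'
from h import *
for n in('top','scene'):
    p=vision.get_image(n); w=cloud(p); s=spotter.silhouettes(p,'bar')[0]; q=w[s['region']]; q=q[~np.isnan(q[:,0])]
    t=(q[:,:2]-[570.7,61.5])@[.259,.966]; a=(q[:,:2]-[570.7,61.5])@[.966,-.259]; k=(q[:,2]>14)&(q[:,2]<26)
    print(n,s['conf'],k.sum(),'z',np.percentile(q[k][:,2],[5,50,95]),'along',np.percentile(t[k],[1,99]),'across',np.percentile(a[k],[5,50,95]))
E
```

```text
clock: 8.57
ee_pos: [572.0, 62.7, 25.8]
ee_rot: [0.796, 0.606, 0.0, 0.0]
ft_force: [-0.5, 0.6, 3.6]
grip_width: 14.4
finger_force: 60.8
clock: 8.98
ee_pos: [571.9, 62.6, 25.3]
ee_rot: [0.796, 0.606, 0.0, 0.0]
ft_force: [-0.0, 0.5, -0.2]
grip_width: 34.0
finger_force: 0.0
clock: 9.4
ee_pos: [570.9, 62.7, 146.6]
ee_rot: [0.795, 0.606, -0.001, -0.001]
ft_force: [1.2, -1.1, -0.8]
grip_width: 33.8
finger_force: 0.0
clock: 9.82
ee_pos: [575.7, 64.3, 315.4]
ee_rot: [0.796, 0.606, 0.007, 0.004]
ft_force: [1.1, 0.3, 0.7]
grip_width: 69.1
finger_force: 0.0
9.82 tcp [575.7  64.3 315.4] yaw of y -15.42 tilt [ 0.017  0.002 -1.   ] q [ 0.267  0.254 -0.553  1.62   0.14   1.291 -0.577] F [1.1 0.3 0.7] grip 69.1 0.0
top 0.52 141 z [15.71722466 20.7199765  24.32067895] along [-136.86014184  138.02367605] across [-6.24415089  0.83994476  7.56923198]
scene 0.85 366 z [15.20152541 19.40360892 20.94241914] along [-96.26135384 132.92481698] across [-8.69582291 -2.46734699  6.07493136]
```

Bar is flat and centred in the trough. Now the tall bottle.

```bash
python3 -m crank '{"offset":[[-0.0168,-0.0326,-0.016],[-0.0168,-0.0326,-0.016],[-0.0168,-0.0326,-0.016],[-0.0168,-0.0326,-0.016],[-0.0168,-0.0326,-0.016]],"twist":[0,0,0,0,0],"claw":[0.085,0.085,0.085,0.085,0.085]}'
python3 -m crank '{"offset":[[-0.0168,-0.0326,-0.016],[-0.0168,-0.0326,-0.016],[0,0,0],[0,0,0],[0,0,0]],"twist":[0,0,0,0,0],"claw":[0.085,0.085,0.085,0.085,0.085]}'
python3 s.py
```

```text
clock: 10.43
ee_pos: [485.3, -101.6, 222.9]
ee_rot: [0.795, 0.606, -0.001, -0.001]
ft_force: [0.9, -0.5, 0.2]
grip_width: 84.7
finger_force: 0.0
clock: 10.85
ee_pos: [453.6, -164.9, 192.3]
ee_rot: [0.796, 0.606, -0.0, -0.001]
ft_force: [0.9, 1.0, -0.2]
grip_width: 85.1
finger_force: 0.0
10.85 tcp [ 453.6 -164.9  192.3] yaw of y -15.43 tilt [-0.002  0.001 -1.   ] q [ 0.622  0.174 -0.401  1.984  0.079  1.001 -0.086] F [ 0.9  1.  -0.2] grip 85.1 0.0
```

```bash
python3 -m crank '{"offset":[[0.001,0,-0.030],[0,0,-0.030],[0,0,-0.030],[0,0,-0.027],[0,0,0]],"twist":[0,0,0,0,0],"claw":[0.085,0.085,0.085,0.085,0.085]}' 40
python3 -m crank '{"offset":[[0,0,0],[0,0,0],[0,0,0],[0,0,0],[0,0,0]],"twist":[0,0,0,0,0],"claw":[0.075,0.065,0.058,0.050,0.045]}' 40
python3 -m crank '{"offset":[[0,0,0],[0,0,0],[0,0,0]],"twist":[0,0,0],"claw":[0.045,0.045,0.045]}' 40
python3 s.py
```

```text
clock: 11.27
ee_pos: [452.2, -162.5, 72.0]
ee_rot: [0.795, 0.607, -0.002, -0.004]
ft_force: [-0.8, 0.4, -0.3]
grip_width: 85.0
finger_force: 0.0
clock: 11.68
ee_pos: [456.7, -165.4, 78.4]
ee_rot: [0.796, 0.606, 0.001, 0.001]
ft_force: [-1.6, 2.3, 7.3]
grip_width: 56.7
finger_force: 40.9
clock: 11.93
ee_pos: [456.7, -165.4, 78.4]
ee_rot: [0.795, 0.606, 0.001, 0.001]
ft_force: [-1.8, 0.9, 7.1]
grip_width: 57.2
finger_force: 40.9
11.93 tcp [ 456.7 -165.4   78.4] yaw of y -15.4 tilt [ 0.003 -0.001 -1.   ] q [ 0.581  0.338 -0.376  2.083  0.18   0.747 -0.177] F [-1.8  0.9  7.1] grip 57.2 40.9
```

```bash
python3 -m crank '{"offset":[[0,0,0.010],[0,0,0.020],[0,0,0.025],[0,0,0.025],[0,0,0]],"twist":[0,0,0,0,0],"claw":[0.045,0.045,0.045,0.045,0.045]}' 40
python3 s.py
python3 - <<'E'
from h import *
p=vision.get_image('top'); w=cloud(p); save(p,'top4')
for s in spotter.silhouettes(p,'pad_1')[:4]:
    q=w[s['region']]; q=q[~np.isnan(q[:,0])]; q=q[abs(q[:,2]-13)<6]; c,r=cv2.minEnclosingCircle(q[:,:2].astype(np.float32)); print(round(s['conf'],2),np.round(c,1),round(r,1),q.mean(0).round(1))
for s in spotter.place_of(p,'pad_1')[:4]:
    u,v=np.round(s['location']).astype(int); print('pad',round(s['conf'],2),w[v,u].round(1))
E
```

```text
clock: 12.35
ee_pos: [458.8, -166.6, 162.0]
ee_rot: [0.796, 0.606, 0.003, 0.005]
ft_force: [1.1, 0.1, -1.2]
grip_width: 57.4
finger_force: 41.9
12.35 tcp [ 458.8 -166.6  162. ] yaw of y -15.44 tilt [ 0.01  -0.004 -1.   ] q [ 0.616  0.215 -0.402  2.013  0.107  0.922 -0.111] F [ 1.1  0.1 -1.2] grip 57.4 41.9
0.92 [507.  166.3] 36.7 [507.2 166.5  13.8]
0.91 [486.1  89.9] 36.4 [486.9  89.8  13.8]
0.83 [465.9  12.1] 36.3 [465.5  13.   13.8]
pad 0.94 [473.2  16.8  11. ]
pad 0.72 [508.4 165.6   9.3]
pad 0.65 [494.9  84.7  14.4]
pad 0.52 [572.   60.5  22.2]
```

View pics/top4.png

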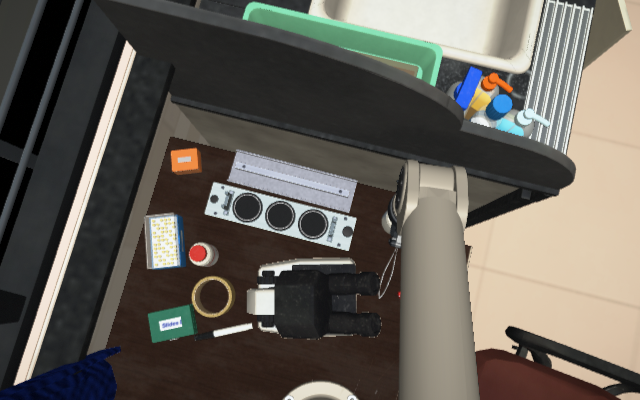

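Pads measure about 80 mm apart, which agrees with the geometry. Carrying the tall bottle over.

```bash
python3 -m crank '{"offset":[[0.0019,0.030,0],[0.0019,0.036,0],[0.0019,0.036,0],[0.0019,0.036,0],[0.0019,0.030,0]],"twist":[0,0,0,0,0],"claw":[0.045,0.045,0.045,0.045,0.045]}' 40
python3 -m crank '{"offset":[[0,0.010,0],[0,0,0],[0,0,0],[0,0,0]],"twist":[0,0,0,0],"claw":[0.045,0.045,0.045,0.045]}' 40
python3 s.py
```

```text
clock: 12.92
ee_pos: [463.2, 4.9, 155.1]
ee_rot: [0.795, 0.606, -0.001, -0.001]
ft_force: [1.0, 0.8, -1.0]
grip_width: 57.2
finger_force: 41.9
clock: 13.25
ee_pos: [464.0, 10.6, 155.5]
ee_rot: [0.796, 0.605, -0.001, -0.0]
ft_force: [0.1, -0.4, -1.7]
grip_width: 57.5
finger_force: 41.8
13.25 tcp [464.   10.6 155.5] yaw of y -15.55 tilt [-0.002 -0.001 -1.   ] q [ 0.356  0.199 -0.524  2.059  0.126  0.915 -0.508] F [ 0.1 -0.4 -1.7] grip 57.5 41.8
```

```bash
python3 -m crank '{"offset":[[0.002,0.002,-0.020],[0,0,-0.020],[0,0,-0.014],[0,0,0],[0,0,0]],"twist":[0,0,0,0,0],"claw":[0.045,0.045,0.045,0.045,0.045]}' 40
python3 -m crank '{"offset":[[0,0,-0.003],[0,0,0],[0,0,0]],"twist":[0,0,0],"claw":[0.045,0.045,0.045]}' 40
```

```text
clock: 13.67
ee_pos: [466.0, 12.8, 101.7]
ee_rot: [0.796, 0.605, -0.001, -0.001]
ft_force: [0.3, 1.5, -2.0]
grip_width: 57.1
finger_force: 41.9
clock: 13.92
ee_pos: [467.3, 14.1, 100.1]
ee_rot: [0.796, 0.606, 0.001, 0.001]
ft_force: [0.4, -0.1, -1.9]
grip_width: 57.5
finger_force: 41.9
```

```bash
python3 -m crank '{"offset":[[0,-0.001,-0.004],[0,0,-0.002],[0,0,0],[0,0,0]],"twist":[0,0,0,0],"claw":[0.045,0.045,0.045,0.045]}' 40
python3 -m crank '{"offset":[[0,0,-0.001],[0,0,0],[0,0,0]],"twist":[0,0,0],"claw":[0.045,0.045,0.045]}' 40
python3 -m crank '{"offset":[[0,0,-0.001],[0,0,0],[0,0,0]],"twist":[0,0,0],"claw":[0.045,0.045,0.045]}' 40
```

```text
clock: 14.25
ee_pos: [466.5, 13.5, 93.2]
ee_rot: [0.796, 0.606, -0.0, -0.0]
ft_force: [-0.6, 0.1, -2.2]
grip_width: 56.5
finger_force: 41.9
clock: 14.5
ee_pos: [466.7, 13.5, 92.3]
ee_rot: [0.796, 0.606, 0.0, 0.0]
ft_force: [-0.8, 0.1, -2.2]
grip_width: 57.2
finger_force: 41.9
clock: 14.75
ee_pos: [466.9, 13.5, 91.5]
ee_rot: [0.796, 0.606, 0.0, 0.0]
ft_force: [-0.8, -0.6, -0.2]
grip_width: 57.4
finger_force: 42.1
```

```bash
python3 -m crank '{"offset":[[0,0,0],[0,0,0],[0,0,0],[0,0,0],[0,0,0]],"twist":[0,0,0,0,0],"claw":[0.060,0.064,0.070,0.078,0.085]}' 40
python3 -m crank '{"offset":[[0,0,0],[0,0,0.015],[0,0,0.035],[0,0,0.035],[0,0,0.035]],"twist":[0,0,0,0,0],"claw":[0.085,0.085,0.085,0.085,0.085]}'
python3 s.py
```

```text
clock: 15.17
ee_pos: [466.8, 13.4, 91.4]
ee_rot: [0.796, 0.606, 0.0, 0.0]
ft_force: [-0.1, -0.5, -0.8]
grip_width: 84.9
finger_force: 0.0
clock: 15.58
ee_pos: [466.1, 13.6, 212.5]
ee_rot: [0.795, 0.606, -0.0, -0.0]
ft_force: [1.4, 0.0, -0.3]
grip_width: 84.8
finger_force: 0.0
15.58 tcp [466.1  13.6 212.5] yaw of y -15.4 tilt [-0.001  0.    -1.   ] q [ 0.379  0.129 -0.539  1.992  0.076  1.041 -0.464] F [ 1.4  0.  -0.3] grip 84.8 0.0
```

```bash
python3 -m crank '{"offset":[[0.0072,-0.0352,0],[0.0072,-0.0352,0],[0.0072,-0.0352,0],[0.0072,-0.0352,0],[0.0072,-0.0352,-0.01]],"twist":[0,0,0,0,0],"claw":[0.085,0.085,0.085,0.085,0.085]}'
python3 -m crank '{"offset":[[0.0072,-0.0352,-0.01],[0.0072,-0.0352,-0.02],[0,0,-0.02],[0,0,0],[0,0,0]],"twist":[0,0,0,0,0],"claw":[0.085,0.085,0.085,0.085,0.085]}'
python3 s.py
python3 - <<'E'
from h import *
for n in('top','scene'):
    p=vision.get_image(n); w=cloud(p)
    for l,h in (('bottle_tall',133),('bottle_short',90)):
        for s in spotter.silhouettes(p,l)[:1]:
            q=w[s['region']]; q=q[abs(q[:,2]-h)<6]; 
            if len(q)>9: print(n,l,round(s['conf'],2),len(q),np.round(cv2.minEnclosingCircle(q[:,:2].astype(np.float32))[0],1),q.mean(0).round(1))
E
```

```text
clock: 16.0
ee_pos: [504.2, -164.6, 203.2]
ee_rot: [0.796, 0.606, 0.001, 0.002]
ft_force: [0.7, -0.3, -0.2]
grip_width: 85.1
finger_force: 0.0
clock: 16.42
ee_pos: [516.2, -232.4, 150.3]
ee_rot: [0.796, 0.606, -0.0, -0.002]
ft_force: [-0.6, 0.1, -0.1]
grip_width: 84.9
finger_force: 0.0
16.42 tcp [ 516.2 -232.4  150.3] yaw of y -15.43 tilt [-0.003  0.002 -1.   ] q [ 0.637  0.365 -0.357  1.839  0.151  0.967 -0.055] F [-0.6  0.1 -0.1] grip 84.9 0.0
top bottle_tall 0.74 260 [467.3  12.7] [466.7  12.5 133.6]
top bottle_short 0.87 97 [ 516.4 -229. ] [ 518.  -225.2   90.4]
scene bottle_tall 0.78 152 [463.2   9.8] [461.6   6.9 132.2]
scene bottle_short 0.94 226 [ 513.2 -234.2] [ 511.6 -236.    88.9]
```

Tall is centred on its pad at the right height. Next, the short bottle (TCP at about 57 mm).

```bash
python3 -m crank '{"offset":[[0,0,-0.030],[0,0,-0.030],[0,0,-0.025],[0,0,-0.008],[0,0,0]],"twist":[0,0,0,0,0],"claw":[0.085,0.085,0.085,0.085,0.085]}' 40
python3 -m crank '{"offset":[[0,0,0],[0,0,0],[0,0,0],[0,0,0],[0,0,0]],"twist":[0,0,0,0,0],"claw":[0.070,0.060,0.050,0.040,0.035]}' 40
python3 -m crank '{"offset":[[0,0,0],[0,0,0],[0,0,0]],"twist":[0,0,0],"claw":[0.035,0.035,0.035]}' 40
python3 s.py
```

```text
clock: 17.13
ee_pos: [515.7, -232.1, 56.8]
ee_rot: [0.795, 0.606, -0.001, -0.002]
ft_force: [-0.2, -0.6, 0.4]
grip_width: 85.1
finger_force: 0.0
clock: 17.55
ee_pos: [518.2, -233.4, 60.2]
ee_rot: [0.796, 0.606, 0.001, 0.001]
ft_force: [-1.5, 0.8, 6.6]
grip_width: 47.2
finger_force: 39.8
clock: 17.8
ee_pos: [518.2, -233.4, 60.2]
ee_rot: [0.796, 0.606, 0.001, 0.001]
ft_force: [-1.5, 0.6, 7.4]
grip_width: 47.7
finger_force: 39.8
17.8 tcp [ 518.2 -233.4   60.2] yaw of y -15.43 tilt [ 0.002 -0.001 -1.   ] q [ 0.609  0.483 -0.329  1.902  0.214  0.787 -0.106] F [-1.5  0.6  7.4] grip 47.7 39.8
```

```bash
python3 -m crank '{"offset":[[0,0,0.015],[0,0,0.035],[0,0,0.040],[0,0,0.040],[0,0,0.040]],"twist":[0,0,0,0,0],"claw":[0.035,0.035,0.035,0.035,0.035]}' 40
python3 -m crank '{"offset":[[-0.001,0.030,0],[-0.001,0.0364,0],[-0.001,0.0364,0],[-0.001,0.0364,0],[-0.001,0.0364,0]],"twist":[0,0,0,0,0],"claw":[0.035,0.035,0.035,0.035,0.035]}' 40
python3 -m crank '{"offset":[[-0.001,0.0364,0],[-0.001,0.0364,0],[-0.001,0.0364,0],[-0.001,0.0364,0],[-0.001,0.0364,0]],"twist":[0,0,0,0,0],"claw":[0.035,0.035,0.035,0.035,0.035]}' 40
python3 -m crank '{"offset":[[-0.001,0.0364,0],[0,0.006,0],[0,0,0],[0,0,0]],"twist":[0,0,0,0],"claw":[0.035,0.035,0.035,0.035]}' 40
python3 s.py
```

```text
clock: 18.22
ee_pos: [516.7, -232.7, 230.3]
ee_rot: [0.796, 0.606, 0.0, 0.0]
ft_force: [0.2, -0.8, -1.1]
grip_width: 47.0
finger_force: 41.1
clock: 18.63
ee_pos: [511.7, -55.9, 228.8]
ee_rot: [0.796, 0.606, 0.0, 0.001]
ft_force: [0.2, 1.1, -1.2]
grip_width: 47.3
finger_force: 41.3
clock: 19.05
ee_pos: [506.7, 126.2, 228.8]
ee_rot: [0.796, 0.606, 0.0, 0.001]
ft_force: [1.4, -0.2, -1.0]
grip_width: 47.5
finger_force: 41.3
clock: 19.38
ee_pos: [506.0, 166.5, 228.3]
ee_rot: [0.795, 0.606, -0.0, 0.0]
ft_force: [0.1, -1.7, -1.2]
grip_width: 47.3
finger_force: 41.2
19.38 tcp [506.  166.5 228.3] yaw of y -15.38 tilt [ 0.    -0.001 -1.   ] q [ 0.126  0.25  -0.616  1.83   0.161  1.112 -0.815] F [ 0.1 -1.7 -1.2] grip 47.3 41.2
```

```bash
python3 -m crank '{"offset":[[0.0005,0,-0.035],[0,0,-0.035],[0,0,-0.035],[0,0,-0.030],[0,0,-0.010]],"twist":[0,0,0,0,0],"claw":[0.035,0.035,0.035,0.035,0.035]}' 40
python3 -m crank '{"offset":[[0,0,-0.003],[0,0,0],[0,0,0],[0,0,0]],"twist":[0,0,0,0],"claw":[0.035,0.035,0.035,0.035]}' 40
```

```text
clock: 19.8
ee_pos: [504.0, 162.6, 79.0]
ee_rot: [0.797, 0.604, -0.004, -0.001]
ft_force: [-0.8, -0.6, -2.1]
grip_width: 47.6
finger_force: 41.3
clock: 20.13
ee_pos: [508.4, 167.4, 82.4]
ee_rot: [0.796, 0.606, 0.002, 0.001]
ft_force: [-0.3, 0.0, -0.8]
grip_width: 47.2
finger_force: 41.3
```

```bash
python3 -m crank '{"offset":[[-0.001,-0.001,-0.004],[0,0,-0.002],[0,0,0],[0,0,0]],"twist":[0,0,0,0],"claw":[0.035,0.035,0.035,0.035]}' 40
python3 -m crank '{"offset":[[0,0,-0.001],[0,0,0],[0,0,0]],"twist":[0,0,0],"claw":[0.035,0.035,0.035]}' 40
```

```text
clock: 20.47
ee_pos: [505.6, 166.0, 74.4]
ee_rot: [0.796, 0.606, 0.0, 0.0]
ft_force: [0.1, 0.4, -1.7]
grip_width: 46.8
finger_force: 41.3
clock: 20.72
ee_pos: [505.9, 166.2, 73.6]
ee_rot: [0.796, 0.606, 0.0, 0.0]
ft_force: [-0.4, -0.0, 2.1]
grip_width: 47.3
finger_force: 41.2
```

```bash
python3 -m crank '{"offset":[[0,0,0],[0,0,0],[0,0,0],[0,0,0],[0,0,0]],"twist":[0,0,0,0,0],"claw":[0.050,0.056,0.064,0.074,0.085]}' 40
python3 -m crank '{"offset":[[0,0,0],[0,0,0.015],[0,0,0.035],[0,0,0.040],[0,0,0.040]],"twist":[0,0,0,0,0],"claw":[0.085,0.085,0.085,0.085,0.085]}'
python3 s.py
python3 - <<'E'
from h import *
ws=[]
for n in('top','scene'):
    p=vision.get_image(n); w=cloud(p); ws.append(w.reshape(-1,3))
    for l,h in (('bottle_short',103),('bottle_medium',102)):
        for s in spotter.silhouettes(p,l)[:1]:
            q=w[s['region']]; q=q[abs(q[:,2]-h)<6]; 
            if len(q)>9: print(n,l,round(s['conf'],2),len(q),np.round(cv2.minEnclosingCircle(q[:,:2].astype(np.float32))[0],1),q.mean(0).round(1))
w=np.concatenate(ws)
print('max z rel. to medium bottle; rows angle, cols radius 35..75')
d=w[:,:2]-[395.6,260]; r=np.hypot(*d.T); a=np.degrees(np.arctan2(d[:,1],d[:,0]))%360
for b in range(0,360,15): print(b,[int(w[k][:,2].max()) if k.any() else None for lo in range(35,85,10) for k in [(r>=lo)&(r<lo+10)&(a>=b)&(a<b+15)&(w[:,2]<150)]])
E
```

```text
clock: 21.13
ee_pos: [505.7, 166.1, 73.4]
ee_rot: [0.796, 0.606, 0.0, 0.0]
ft_force: [0.4, -0.2, 0.5]
grip_width: 83.3
finger_force: 0.0
clock: 21.55
ee_pos: [504.8, 165.9, 204.3]
ee_rot: [0.795, 0.606, -0.001, -0.0]
ft_force: [2.0, -0.9, 0.5]
grip_width: 85.1
finger_force: 0.0
21.55 tcp [504.8 165.9 204.3] yaw of y -15.4 tilt [-0.002 -0.    -1.   ] q [ 0.126  0.274 -0.619  1.86   0.18   1.065 -0.832] F [ 2.  -0.9  0.5] grip 85.1 0.0
top bottle_medium 0.53 216 [395.4 260.5] [395.5 260.2 102.5]
scene bottle_short 0.89 90 [501.5 163.9] [500.6 161.9 101.6]
scene bottle_medium 0.62 154 [460.1   3.8] [453.6  -6.6 102.1]
max z rel. to medium bottle; rows angle, cols radius 35..75
0 [None, None, None, None, None]
15 [6, -2, 0, 4, 5]
30 [4, 4, 4, 5, 78]
45 [3, 6, 60, 82, 82]
60 [3, 4, 82, 81, 83]
75 [None, 83, 83, 81, 84]
90 [1, 83, 82, 83, 82]
105 [3, 77, 84, 82, 80]
120 [3, 4, 5, 5, 5]
135 [5, 5, 5, 5, 5]
150 [4, 3, 4, 3, 6]
165 [5, 44, 52, 50, 50]
180 [8, 51, 50, 6, 6]
195 [2, 49, 53, 46, 4]
210 [None, None, 49, 49, None]
225 [None, None, None, None, None]
240 [None, None, None, None, None]
255 [None, None, None, None, None]
270 [None, None, None, None, None]
285 [None, None, None, None, None]
300 [None, None, None, None, None]
315 [None, None, None, None, None]
330 [None, None, None, None, None]
345 [None, None, None, None, None]
```

```bash
python3 -m crank '{"offset":[[-0.0219,0.0188,0],[-0.0219,0.0188,0],[-0.0219,0.0188,0],[-0.0219,0.0188,-0.01],[-0.0219,0.0188,-0.01]],"twist":[-5,-5,-5,-5,-5],"claw":[0.085,0.085,0.085,0.085,0.085]}'
python3 -m crank '{"offset":[[0,0,-0.020],[0,0,0],[0,0,0],[0,0,0]],"twist":[0,0,0,0],"claw":[0.085,0.085,0.085,0.085]}'
python3 s.py
```

```text
clock: 22.27
ee_pos: [394.5, 260.3, 181.9]
ee_rot: [0.909, 0.417, -0.001, 0.0]
ft_force: [0.3, 0.1, -0.3]
grip_width: 85.1
finger_force: 0.0
clock: 22.6
ee_pos: [396.7, 259.2, 163.1]
ee_rot: [0.908, 0.419, -0.001, 0.0]
ft_force: [0.5, 0.5, -0.0]
grip_width: 85.4
finger_force: 0.0
22.6 tcp [396.7 259.2 163.1] yaw of y -40.5 tilt [-0.001 -0.001 -1.   ] q [-0.098  0.22  -0.641  2.029  0.162  0.942 -1.531] F [ 0.5  0.5 -0. ] grip 85.4 0.0
```

```bash
python3 -m crank '{"offset":[[-0.001,0.001,-0.030],[0,0,-0.030],[0,0,-0.027],[0,0,-0.010],[0,0,0]],"twist":[0,0,0,0,0],"claw":[0.085,0.085,0.085,0.085,0.085]}' 40
python3 -m crank '{"offset":[[0,0,0],[0,0,0],[0,0,0],[0,0,0],[0,0,0]],"twist":[0,0,0,0,0],"claw":[0.075,0.065,0.055,0.045,0.040]}' 40
python3 -m crank '{"offset":[[0,0,0],[0,0,0],[0,0,0]],"twist":[0,0,0],"claw":[0.040,0.040,0.040]}' 40
python3 s.py
```

```text
clock: 23.02
ee_pos: [394.6, 259.5, 64.7]
ee_rot: [0.908, 0.419, -0.002, 0.0]
ft_force: [-0.0, 0.8, -0.4]
grip_width: 85.3
finger_force: 0.0
clock: 23.43
ee_pos: [396.3, 261.9, 68.0]
ee_rot: [0.908, 0.419, 0.002, 0.0]
ft_force: [-1.3, -0.3, 7.1]
grip_width: 51.6
finger_force: 40.8
clock: 23.68
ee_pos: [396.3, 261.9, 68.1]
ee_rot: [0.908, 0.419, 0.002, 0.0]
ft_force: [-0.8, -2.0, 7.6]
grip_width: 51.1
finger_force: 40.8
23.68 tcp [396.3 261.9  68.1] yaw of y -40.42 tilt [ 0.003  0.001 -1.   ] q [-0.17   0.37  -0.591  2.109  0.305  0.742 -1.662] F [-0.8 -2.   7.6] grip 51.1 40.8
```

```bash
python3 -m crank '{"offset":[[0,0,0.015],[0,0,0.035],[0,0,0.040],[0,0,0.040],[0,0,0.025]],"twist":[0,0,0,0,0],"claw":[0.040,0.040,0.040,0.040,0.040]}' 40
python3 -m crank '{"offset":[[0.016,-0.030,0],[0.018,-0.034,0],[0.018,-0.034,0],[0.018,-0.034,0],[0.018,-0.034,0]],"twist":[5,5,5,5,5],"claw":[0.040,0.040,0.040,0.040,0.040]}' 40
python3 -m crank '{"offset":[[0.002,-0.004,0],[0,0,0],[0,0,0],[0,0,0]],"twist":[0,0,0,0],"claw":[0.040,0.040,0.040,0.040]}' 40
python3 s.py
```

```text
clock: 24.1
ee_pos: [396.0, 262.2, 225.6]
ee_rot: [0.908, 0.419, 0.003, -0.0]
ft_force: [0.8, -0.2, -1.0]
grip_width: 51.1
finger_force: 42.2
clock: 24.52
ee_pos: [483.5, 93.3, 222.0]
ee_rot: [0.794, 0.608, 0.0, 0.001]
ft_force: [0.6, 0.4, -0.5]
grip_width: 51.5
finger_force: 42.2
clock: 24.85
ee_pos: [484.4, 92.7, 221.5]
ee_rot: [0.795, 0.607, 0.0, -0.0]
ft_force: [-1.3, -0.2, -1.4]
grip_width: 51.1
finger_force: 42.3
24.85 tcp [484.4  92.7 221.5] yaw of y -15.3 tilt [ 0.     0.001 -1.   ] q [ 0.225  0.173 -0.557  1.925  0.103  1.071 -0.642] F [-1.3 -0.2 -1.4] grip 51.1 42.3
```

```bash
python3 -m crank '{"offset":[[0.002,-0.001,-0.035],[0,0,-0.035],[0,0,-0.035],[0,0,-0.020],[0,0,-0.006]],"twist":[0,0,0,0,0],"claw":[0.040,0.040,0.040,0.040,0.040]}' 40
python3 -m crank '{"offset":[[0,0,0],[0,0,0],[0,0,0],[0,0,0]],"twist":[0,0,0,0],"claw":[0.040,0.040,0.040,0.040]}' 40
```

```text
clock: 25.27
ee_pos: [483.6, 91.2, 87.2]
ee_rot: [0.795, 0.607, -0.003, -0.002]
ft_force: [-0.4, -0.1, -1.8]
grip_width: 51.4
finger_force: 42.3
clock: 25.6
ee_pos: [488.5, 90.7, 92.1]
ee_rot: [0.795, 0.606, 0.002, 0.001]
ft_force: [-0.8, 0.6, -1.0]
grip_width: 51.1
finger_force: 42.3
```

```bash
python3 -m crank '{"offset":[[0,0,-0.005],[0,0,-0.003],[0,0,0],[0,0,0]],"twist":[0,0,0,0],"claw":[0.040,0.040,0.040,0.040]}' 40
python3 -m crank '{"offset":[[0,0,-0.001],[0,0,0],[0,0,0]],"twist":[0,0,0],"claw":[0.040,0.040,0.040]}' 40
```

```text
clock: 25.93
ee_pos: [487.0, 89.9, 82.2]
ee_rot: [0.796, 0.606, -0.0, -0.0]
ft_force: [-0.3, -0.2, -1.1]
grip_width: 51.2
finger_force: 42.3
clock: 26.18
ee_pos: [487.1, 90.1, 81.3]
ee_rot: [0.796, 0.606, 0.0, 0.0]
ft_force: [0.1, -0.7, -0.5]
grip_width: 51.2
finger_force: 42.3
```

```bash
python3 -m crank '{"offset":[[0,0,-0.0005],[0,0,0],[0,0,0]],"twist":[0,0,0],"claw":[0.040,0.040,0.040]}' 40
python3 -m crank '{"offset":[[0,0,0],[0,0,0],[0,0,0],[0,0,0],[0,0,0]],"twist":[0,0,0,0,0],"claw":[0.054,0.060,0.066,0.074,0.085]}' 40
python3 -m crank '{"offset":[[0,0,0],[0,0,0.015],[0,0,0.035],[0,0,0.040],[0,0,0.040]],"twist":[0,0,0,0,0],"claw":[0.085,0.085,0.085,0.085,0.085]}'
python3 -m crank '{"offset":[[0.004,-0.036,0.010],[0.004,-0.036,0.010],[0.004,-0.036,0.010],[0,-0.036,0.010],[0,-0.036,0.010]],"twist":[0,0,0,0,0],"claw":[0.085,0.085,0.085,0.085,0.085]}'
python3 -m crank '{"offset":[[0,-0.036,0],[0,-0.036,0],[0,-0.036,0],[0,-0.036,0],[0,-0.036,0]],"twist":[0,0,0,0,0],"claw":[0.085,0.085,0.085,0.085,0.085]}'
python3 - <<'E'
from h import *
for n in('top','scene'):
    p=vision.get_image(n); w=cloud(p); save(p,n+'9')
    for l,h in (('bottle_tall',133),('bottle_medium',115),('bottle_short',103),('bar',20)):
        for s in spotter.silhouettes(p,l)[:1]:
            q=w[s['region']]; q=q[abs(q[:,2]-h)<6]; 
            if len(q)>9: print(n,l,round(s['conf'],2),len(q),np.round(cv2.minEnclosingCircle(q[:,:2].astype(np.float32))[0],1),q.mean(0).round(1))
E
```

```text
clock: 26.43
ee_pos: [487.2, 90.1, 81.1]
ee_rot: [0.796, 0.606, 0.0, 0.0]
ft_force: [-1.8, -0.9, 2.9]
grip_width: 51.4
finger_force: 42.6
clock: 26.85
ee_pos: [487.1, 90.1, 80.8]
ee_rot: [0.796, 0.606, 0.0, 0.0]
ft_force: [0.2, 0.1, -1.0]
grip_width: 83.9
finger_force: 0.0
clock: 27.27
ee_pos: [486.3, 90.0, 211.8]
ee_rot: [0.795, 0.606, -0.001, -0.001]
ft_force: [1.8, 0.2, 0.2]
grip_width: 84.9
finger_force: 0.0
clock: 27.68
ee_pos: [498.9, -91.6, 261.5]
ee_rot: [0.796, 0.606, 0.0, 0.0]
ft_force: [0.4, 0.4, 0.3]
grip_width: 84.9
finger_force: 0.0
clock: 28.1
ee_pos: [498.7, -271.7, 260.9]
ee_rot: [0.796, 0.606, -0.0, 0.0]
ft_force: [1.0, -0.5, -0.2]
grip_width: 85.0
finger_force: 0.0
top bottle_tall 0.95 255 [467.2  12.7] [466.8  12.7 133.9]
top bottle_medium 0.78 217 [487.   88.3] [486.8  88.  115.5]
top bottle_short 0.85 197 [505. 166.] [504.4 165.7 102.8]
top bar 0.6 734 [570.5  62.6] [571.4  60.9  20.5]
scene bottle_tall 0.88 161 [464.   10.5] [462.1   7.5 132.2]
scene bottle_medium 0.96 115 [482.9  84.7] [481.4  83.2 113.8]
scene bottle_short 0.61 94 [500.7 164.2] [500.2 161.4 101.6]
scene bar 0.67 443 [567.4  58.9] [560.9  33.3  19.1]
```

View pics/top9.png

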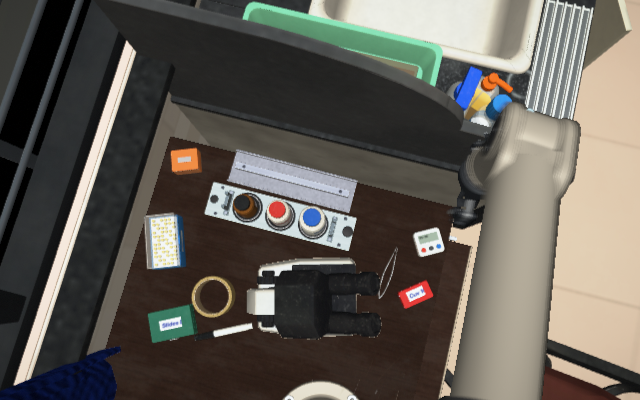

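The picture shows tall at (312,218) next to the post, medium at (278,211) and short at (246,206), each within 3 mm of its pad centre. The bar lies in the trough at about (293,178). The arm is clear of everything, so I'm handing in.

```bash
python3 -c "
from h import *
print(finish_job())"
```

```text
the job is handed in; nothing more can be done
None
```

The job is handed in, though the verdict was not shown: the bar lies flat in the middle of the trough, and the tall, medium and short bottles stand upright in order from the post, each measured within about 3 mm of its pad's centre.

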